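# Roll-check wheel axles on the flat plate

## Robot

A 7-joint arm with a two-finger parallel gripper is mounted at the origin on the work surface. World frame = base frame: x ahead of the robot, y to its left, z up, the work surface at z = 0. Lengths are in m, angles in rad, forces in N, time in s.
With the tool pointing down it reaches from about 0.425 to 0.95 m from the base axis. Payload 4.7 kg.
Tool frame: the origin (TCP) lies on the centre line of the jaws, within the pads' length; the fingertips stand 25 mm ahead of it and the grasp point (between the pads) lies 6 mm ahead of it; z points along the fingers, y is the line along which they close (so a half turn about z gives the same grasp; the last joint's range is limited). The gripper opens to 85 mm and grips with 20 to 120 N. Pads are 22 mm wide; open, the fingers measure 114 mm over their backs; the gripper's body (76 mm by 85 mm) begins 54 mm behind the grasp point. The pads swing forward as they close: fully open they stand 13 mm farther back than shut.
Start: joints at [1.247, 0.469, -0.049, 1.532, 0.024, 1.141, -0.082], TCP at [0.196, -0.646, 0.256] pointing down, gripper open.
Joint ranges: [-2.59, 2.59], [-0.33, 1.99], [-1.39, 1.29], [0.1, 2.45], [-1.04, 4.18], [0.21, 1.99], [-2.66, 2.66]. Speed limits (rad/s): [2.57, 2.57, 3.14, 3.14, 3.14, 3.14, 3.14].

## Interface

Orientations are given as [roll, pitch, yaw] about the fixed x, y, z axes, in that order (R = Rz(yaw) Ry(pitch) Rx(roll)).
In Python, from bench import arm gives the robot as it stands.
- The arm moves only by the tool play_rows, never from a script. Its arguments are lists of equal length, an entry for each row: "offset": the shift along the world's x, y, z each as a share of 0.04 m, from -1 to 1, a list of three; "turn": the turn, a rotation vector about the world's x, y, z each as a share of 4 degrees, from -1 to 1, a list of three. A call has 1 to 8 rows; each row shifts and turns the commanded pose from where the row before left it; what a row does not reach is not made up. A row lasts 1/12 s, in which the tool goes at most 41.7 mm and 7.16 degrees, less where a joint would pass 70% of its speed; a pose out of reach is approached as far as the arm can. A call with a number of a shift or a turn outside -1 to 1 is refused whole. A call with a gripper value outside its range is refused whole. "grip" is the opening, from 0 (shut) to 1 (fully open), set as the call begins (left out, the last holds). The fingers move at their own pace and stop on an object; "force" is the grip in N (left out, the last holds). Time passes only in rows, so rows that do not move let the fingers close. It gives the time, the measured TCP pose, the force, the opening and the grip force at its end, in the units of the state.
- arm.sense(): the state, without advancing time (a new reading comes with each control period).
- arm.snapshot(name): name is "scene" or "top" or "wrist"; returns the picture (384x512x3 uint8, red, green, blue); there is no depth.
- arm.camera_info(name): a dict with "K" (3x3 intrinsics, pixels), "camera_from_world" (4x4, takes a point from world to camera coordinates); the wrist camera has in their place "mount" (4x4, takes a point from camera to tool coordinates, whose origin is the TCP and whose axes are the flange's). Camera axes: x right, y down, z forward; pixel columns grow to the right and rows downward; lengths in m; the calibration is good to about 2 mm. A picture is of the moment at which its call begins: read the wrist's pose just before it. camera_info takes no time and is no camera call.
- arm.close_job(): hands the job in; it is judged then, once.
Trained networks look in the newest picture that a camera, given by its name, has taken for a name from the list of things; names that differ only in an ending like _2 or _b are one class to them, and where a whole thing is asked for, a point or a joint stands for the part that bears it (a point fixed in the world has none). Each returns a list of dicts, best first, with "conf" (0 to 1); they miss things now and then, are a little off and sometimes report something else, mostly with a low value. They report only what shows in the picture. A call takes as long as a camera call. They do not tell look-alikes from the thing itself.
- arm.recognise(camera, thing): "extent" ([left, top, width, height] in pixels, round what is visible of it).
- arm.trace(camera, thing): "region" (384x512 bool, what is visible of it) and "extent" ([left, top, width, height] in pixels, round what is visible of it).
- arm.tip_of(camera, thing): "centre" ([column, row] in pixels: a listed point, or the origin of a listed thing).
The state is a dict: "t": time; "q": joint angles; "qd": joint speeds; "effort": joint torques, N m; "ee_pos": TCP position; "tcp_rot": TCP orientation; "wrist_force": force on the tool from outside, world axes, zero at the start; "moment": the same for the moment, N m; "opening": finger opening in m; "gripper_force": force on a finger pad.
Only numpy, scipy, OpenCV 4.12 (cv2) and the standard library are available. Lean on these libraries where they do the work, as an engineer would, in place of code of your own. Each camera call takes 0.05 s, during which the arm holds its last target. There are 200 camera calls.

## Task

Take the sanding block by its grip and, using its flat sole as a palm, roll each of the three wheel axles one full turn along the flat plate under it, pressing lightly and steadily, and feel for any that lifts or wobbles. Leave the axles that roll true lying on the plate, set the block back down on the bench on its sole, and lay what is bent in the metal tray. Do not press hard, do not drop an axle, and leave the other things on the bench alone.

Things in the scene. Friction and masses are not known exactly. Their poses are not given: they have to be found in the camera images.
- plate: fixed cast-iron surface plate, 240 (its x) x 360 (its y) mm, flat top 50 mm above its origin, which is the centre of its underside on the bench. The axles lie on it along its x, side by side about 77 mm apart, the row beginning near its -y edge; the plate is free on the +y side, so there is room to roll them towards +y, foremost first
- axle_1: one of three loose wheel axles, hard to tell apart by eye: steel bar 15 mm in diameter, 206 mm long with its slimmer threaded ends, 0.27 kg. Origin midway between its ends, 7.5 mm above what it lies on; x along the bar, y and z turn as it rolls. True, or bent (bow about 3 mm): all rest level, but while rolled a bent one lifts the block 1 to 2 mm once or twice a turn; a true one keeps it level
- axle_2: one of three loose wheel axles, hard to tell apart by eye: steel bar 15 mm in diameter, 206 mm long with its slimmer threaded ends, 0.27 kg. Origin midway between its ends, 7.5 mm above what it lies on; x along the bar, y and z turn as it rolls. True, or bent (bow about 3 mm): all rest level, but while rolled a bent one lifts the block 1 to 2 mm once or twice a turn; a true one keeps it level
- axle_3: one of three loose wheel axles, hard to tell apart by eye: steel bar 15 mm in diameter, 206 mm long with its slimmer threaded ends, 0.27 kg. Origin midway between its ends, 7.5 mm above what it lies on; x along the bar, y and z turn as it rolls. True, or bent (bow about 3 mm): all rest level, but while rolled a bent one lifts the block 1 to 2 mm once or twice a turn; a true one keeps it level
- axle_1_a (a point): centre of an end face of axle_1, at its -x end; true: 206.0 mm from the other end's, bent: 0.1 mm nearer, too little to measure
- axle_1_b (a point): centre of an end face of axle_1, at its +x end; true: 206.0 mm from the other end's, bent: 0.1 mm nearer, too little to measure
- axle_2_a (a point): centre of an end face of axle_2, at its -x end; true: 206.0 mm from the other end's, bent: 0.1 mm nearer, too little to measure
- axle_2_b (a point): centre of an end face of axle_2, at its +x end; true: 206.0 mm from the other end's, bent: 0.1 mm nearer, too little to measure
- axle_3_a (a point): centre of an end face of axle_3, at its -x end; true: 206.0 mm from the other end's, bent: 0.1 mm nearer, too little to measure
- axle_3_b (a point): centre of an end face of axle_3, at its +x end; true: 206.0 mm from the other end's, bent: 0.1 mm nearer, too little to measure
- block: hand sanding block, 0.23 kg: springy flat sole 125 (its x) x 70 (its y) mm, block 20 mm thick with it; upright grip 95 mm long (x), 26 mm wide (y), top 54 mm above the sole. Origin at the sole's centre, z up. Past 3 N the sole gives 1 mm per 8 N, 4 mm at most. Rolling an axle, the block travels twice as far as it (full turn: axle 47 mm, block 94 mm). Over 15 N on an axle is too hard, 4 to 9 N right
- tray: fixed open sheet-metal tray for bent parts, outside 260 (its x) x 140 (its y) x 45 mm high, walls and floor 4 mm thick; origin at the centre of its underside on the bench
- bearing: wheel bearing, 42 mm in diameter, 12 mm high, origin at the centre of its underside; a bystander, not to be shifted
- spool: wire spool lying flat, 90 mm in diameter, 45 mm high, origin at the centre of its underside; a bystander, not to be shifted
- cup: small mixing cup, 72 mm wide, 75 mm high, origin at the centre of its underside; a bystander, not to be shifted
- tumbler: closed drinking tumbler, 72 mm wide, 170 mm high, origin at the centre of its underside; a bystander, not to be shifted
Things that resemble listed ones, but are neither listed nor needed, are in the scene too. Leave any purple look-alike of the axle_2 alone.

How it is judged:
By the outcome, as a careful person would: the job done as asked, in the order asked, and still so for the second after the job is handed in, with the robot touching nothing.
It also fails if it takes over 72 s, if anything falls off the work surface, if the arm or the gripper's body presses on something with over 40 N, if the wrist force passes 120 N, or if a joint passes its speed limit or range.

## Working session

There is one attempt and no reset: what is moved stays moved. The work goes in short steps, Python scripts to look and compute and a tool call to move; the robot and the scene stay as the last step left them, time stands still between calls to the robot, and variables do not carry over. Pictures are saved under pics/ and viewed, at most 10 in all, crops included, and the job is handed in when it is done.

Besides the shell and the picture viewer there is one more tool, called after ">>>" as a command line: name --argument value ..., lists and objects as JSON in quotes. play_rows: Moves the arm, as the interface text tells. Shift numbers are shares of 0.04 m and turn numbers shares of 4 degrees, none past 1 either way. Its arguments: {"type":"object","properties":{"offset":{"type":"array","items":{"type":"array","items":{"type":"number","minimum":-1,"maximum":1}}},"turn":{"type":"array","items":{"type":"array","items":{"type":"number","minimum":-1,"maximum":1}}},"grip":{"type":"number"},"force":{"type":"number"}},"required":["offset","turn"]}

```bash
mkdir -p pics; ls; cat > h.py <<'E'
import numpy as np, cv2
from bench import arm
def save(n,im): cv2.imwrite(f'pics/{n}.png',cv2.cvtColor(im,cv2.COLOR_RGB2BGR))
from scipy.spatial.transform import Rotation as Rot
def cam(name,s=None):
    i=arm.camera_info(name); K=np.array(i['K'])
    if name=='wrist':
        s=s or arm.sense(); T=np.eye(4); T[:3,:3]=Rot.from_euler('xyz',s['tcp_rot']).as_matrix(); T[:3,3]=s['ee_pos']
        W=T@np.array(i['mount'])
    else: W=np.linalg.inv(np.array(i['camera_from_world']))
    return K,W
def ray(name,px,z,s=None):
    K,W=cam(name,s); d=W[:3,:3]@np.linalg.inv(K)@np.array([px[0],px[1],1.]); o=W[:3,3]
    return o+d*(z-o[2])/d[2]
E
python3 - <<'E'
from h import *
a=arm.snapshot('top'); b=arm.snapshot('scene')
save('both',np.hstack([cv2.resize(a,(400,300)),cv2.resize(b,(400,300))])); save('top',cv2.resize(a,(800,600),interpolation=cv2.INTER_CUBIC))
print(arm.sense())
for c in ('top','scene'):
  K,W=cam(c); print(c,K[0,0],W[:3,3].round(3),W[:3,2].round(2))
for th,z in [('plate',0.05),('axle_1',.0575),('axle_1_a',.0575),('block',0.02),('tray',0.0),('bearing',0),('spool',0),('cup',0),('tumbler',0)]:
  for r in arm.tip_of('top',th): print(th,round(r['conf'],2),np.round(r['centre'],1),ray('top',r['centre'],z).round(3))
E
```

```text
pics
{'t': 0.1, 'q': array([ 1.24709089,  0.46938723, -0.04859072,  1.53356382,  0.02410826,
        1.14104076, -0.08228113]), 'qd': array([ 0.00187831, -0.00264458,  0.00064772, -0.00231367,  0.00059537,
        0.00024114, -0.00010508]), 'effort': array([ 8.67635954e-04, -5.11512494e+01, -4.70017421e-02, -2.38392073e+01,
        1.06975244e-02,  4.32453511e-03, -2.70922834e-05]), 'ee_pos': array([ 0.19599188, -0.6454108 ,  0.25535301]), 'tcp_rot': array([-3.13978091e+00,  7.39466775e-05,  2.94852825e-01]), 'wrist_force': array([-0.59438912,  0.1212642 ,  0.48200465]), 'moment': array([-0.05067447,  0.03197073, -0.01668397]), 'gripper_force': 0.0, 'opening': 0.08509698615923406}
top 450.5679904322614 [ 0.4   -0.039  1.244] [ 0.15 -0.02 -0.99]
scene 387.57509683726255 [1.145 0.004 0.937] [-0.55 -0.05 -0.83]
plate 0.83 [239.2 212.3] [ 0.524 -0.018  0.05 ]
axle_1 0.97 [288.3 211.9] [ 0.523 -0.148  0.058]
axle_1 0.79 [258.4 206.2] [ 0.539 -0.069  0.058]
axle_1 0.69 [231.8 215.7] [0.514 0.002 0.058]
axle_1 0.28 [231.  177.3] [0.617 0.004 0.058]
axle_1_a 0.88 [232.3 178.2] [0.615 0.001 0.058]
axle_1_a 0.61 [232.8 257.7] [ 0.404 -0.001  0.058]
block 0.76 [360.2 238.1] [ 0.455 -0.345  0.02 ]
tray 0.65 [101.8 221.3] [0.506 0.361 0.   ]
tray 0.6 [287.8 214. ] [ 0.523 -0.151  0.   ]
bearing 0.46 [274.8 132.7] [ 0.756 -0.119  0.   ]
bearing 0.24 [127.5 142.6] [0.728 0.299 0.   ]
spool 0.63 [225.7 132.1] [0.758 0.021 0.   ]
spool 0.49 [255.  170.8] [ 0.646 -0.061  0.   ]
cup 0.84 [130.7 142.5] [ 0.729  0.29  -0.   ]
tumbler 0.93 [340.  141.2] [ 0.731 -0.304  0.   ]
```

View pics/top.png

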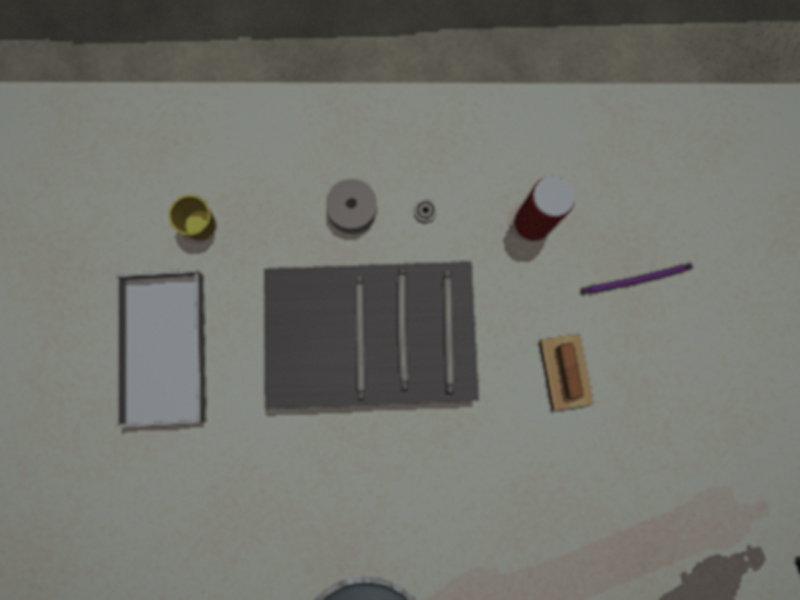

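The top view shows the plate at (265–475, 262–408) with axles at columns 360, 402 and 449. The block is at (567,372), the tray at (162,350), and the purple look-alike, which stays untouched, at (635,278). Next I'll measure the orientations.

```bash
python3 - <<'E'
from h import *
im=arm.snapshot('top')
def rect(reg,z):
    p=np.argwhere(reg)[:,::-1]; w=np.array([ray('top',q,z)[:2] for q in cv2.convexHull(p.astype(np.int32))[:,0]])
    (c,s,a)=cv2.minAreaRect(w.astype(np.float32)); return np.round(c,4),np.round(s,4),round(a,1)
for th,z in [('plate',.05),('block',.02),('tray',.045),('axle_1',.0575)]:
  for r in arm.trace('top',th): print(th,round(r['conf'],2),np.round(r['extent']),rect(r['region'],z))
# grip color segmentation
hsv=cv2.cvtColor(im,cv2.COLOR_RGB2HSV)
for c,r in [(363,235),(352,240),(300,240),(285,220),(230,220)]: print((c,r),im[r,c],hsv[r,c])
c=im[205:275,335:390]; save('blk',cv2.resize(np.hstack([c]),None,fx=8,fy=8,interpolation=cv2.INTER_CUBIC))
c=im[160:270,160:315]; save('pl',cv2.resize(c,None,fx=5,fy=5,interpolation=cv2.INTER_CUBIC))
E
```

```text
plate 0.95 [170. 167. 138.  94.] (array([ 0.5207, -0.0101]), array([0.2395, 0.3606]), 1.9)
block 0.92 [344. 216.  32.  49.] (array([ 0.4552, -0.35  ]), array([0.1246, 0.0764]), 8.4)
tray 0.8 [ 72. 171.  59. 103.] (array([0.5019, 0.3439]), array([0.2628, 0.1507]), 3.1)
axle_1 0.91 [375. 167.  68.  22.] (array([ 0.6106, -0.4707]), array([0.0173, 0.1976]), 12.3)
axle_1 0.75 [231. 178.   6.  79.] (array([0.5146, 0.0039]), array([0.2065, 0.0157]), 0.1)
axle_1 0.67 [285. 174.   6.  77.] (array([ 0.5257, -0.1445]), array([0.2049, 0.0149]), 0.4)
axle_1 0.58 [252. 172.   9.  79.] (array([ 0.5301, -0.0662]), array([0.0185, 0.2075]), 89.6)
(363, 235) [100  68  47] [ 12 135 100]
(352, 240) [131 110  78] [ 18 103 131]
(300, 240) [69 67 68] [165   7  69]
(285, 220) [76 74 72] [15 13 76]
(230, 220) [107 105 101] [ 20  14 107]
```

View pics/blk.png

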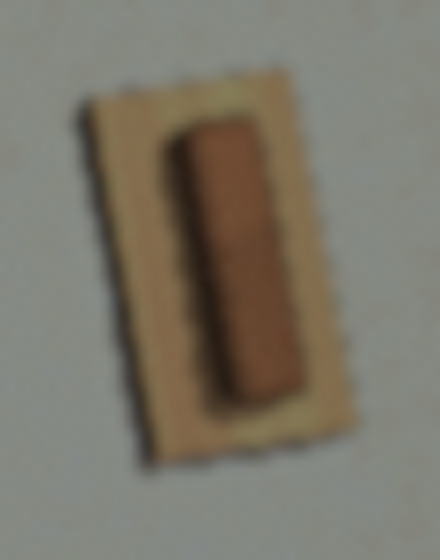

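View pics/pl.png

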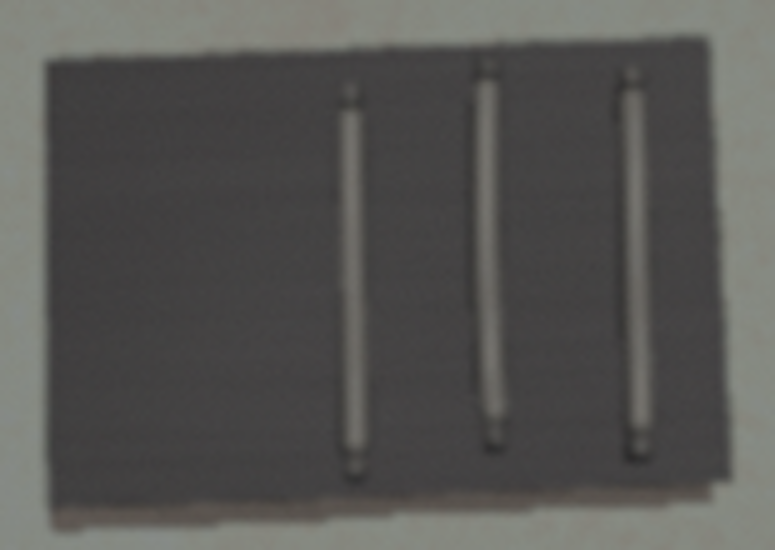

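The block's grip and sole are both clear in the crop. On the plate, the middle axle, about (488, 60–450), looks slightly bowed, but I'll roll all three.

```bash
python3 - <<'E'
from h import *
g=[ray('top',(335+u/8-.5,205+v/8-.5),.054)[:2] for u,v in [(190,125),(258,122),(303,388),(238,402)]]
g=np.array(g); c=g.mean(0); d=(g[0]+g[1]-g[2]-g[3])/2; print('grip',c.round(4),np.linalg.norm(d),np.degrees(np.arctan2(d[1],d[0])))
s=[ray('top',(335+u/8-.5,205+v/8-.5),.02)[:2] for u,v in [(92,100),(290,75),(355,425),(150,462)]]
s=np.array(s); c=s.mean(0); d=(s[0]+s[1]-s[2]-s[3])/2; print('blk',c.round(4),np.linalg.norm(d),np.degrees(np.arctan2(d[1],d[0])))
for a,b in [((350,85),(356,478)),((486,60),(495,450)),((631,68),(639,459))]:
  A,B=[ray('top',(160+u/5-.5,160+v/5-.5),.0575)[:2] for u,v in (a,b)]; d=A-B
  print('ax',((A+B)/2).round(4),np.linalg.norm(d).round(4),np.degrees(np.arctan2(d[1],d[0])).round(2))
E
```

```text
grip [ 0.4565 -0.3507] 0.09003365025791518 7.277859548821128
blk [ 0.4562 -0.3508] 0.12139333689652193 7.428425034557184
ax [0.5151 0.0063] 0.2081 0.95
ax [ 0.5288 -0.0664] 0.2075 0.86
ax [ 0.5239 -0.1429] 0.2079 0.15
```

>>> play_rows --offset '[[0.81,0.92,-0.2],[0.81,0.92,-0.2],[0.81,0.92,-0.2],[0.81,0.92,-0.2],[0.81,0.92,-0.2],[0.81,0.92,-0.2],[0.81,0.92,-0.2],[0.83,0.92,-0.2]]' --turn '[[0,0,-0.29],[0,0,-0.29],[0,0,-0.29],[0,0,-0.29],[0,0,-0.29],[0,0,-0.29],[0,0,-0.29],[0,0,-0.29]]' --grip 1

```text
t: 1.47
ee_pos: [0.4149, -0.3977, 0.2028]
tcp_rot: [3.141, -0.0, 0.132]
wrist_force: [0.1, 0.3, 0.1]
opening: 0.0853
gripper_force: 0.0
```

>>> play_rows --offset '[[0,0,0],[0,0,0]]' --turn '[[0,0,0],[0,0,0]]'

```text
t: 1.63
ee_pos: [0.4163, -0.3963, 0.2025]
tcp_rot: [-3.141, -0.001, 0.14]
wrist_force: [-0.6, -0.1, 0.0]
opening: 0.0852
gripper_force: 0.0
```

```bash
python3 - <<'E'
from h import *
s=arm.sense(); im=arm.snapshot('wrist'); save('w1',im)
print(s['ee_pos'],s['tcp_rot'],s['wrist_force'])
for r in arm.tip_of('wrist','block'): print(r['conf'],r['centre'],ray('wrist',r['centre'],0,s))
for r in arm.trace('wrist','block'):
    p=np.argwhere(r['region'])[:,::-1]; w=np.array([ray('wrist',q,.02,s)[:2] for q in cv2.convexHull(p.astype(np.int32))[:,0]])
    print(r['conf'],r['extent'],cv2.minAreaRect(w.astype(np.float32)))
E
```

```text
[ 0.41633778 -0.39631705  0.20254943] [-3.14057042e+00 -5.60195650e-04  1.39760463e-01] [-0.62347221 -0.06554723  0.02470191]
0.81 [217.5, 126.8] [ 0.45531187 -0.34943629  0.        ]
0.73 [176.6, 61.5, 77.5, 128.4] ((0.45695966482162476, -0.35316163301467896), (0.12373504042625427, 0.06970811635255814), 8.811614036560059)
```

View pics/w1.png

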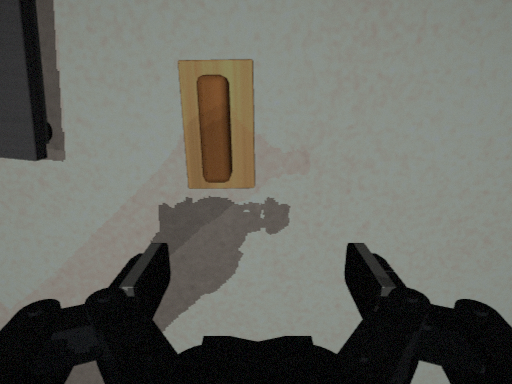

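The wrist view puts the block at pixel (217,125), which gives (0.456,-0.352) and yaw about 8.5°. The measured size matches.

>>> play_rows --offset '[[0.33,0.37,0],[0.33,0.37,0],[0.33,0.37,0],[0,0,-0.6],[0,0,-0.6],[0,0,-0.6],[0,0,-0.6],[0,0,0]]' --turn '[[0,0,0.1],[0,0,0],[0,0,0],[0,0,0],[0,0,0],[0,0,0],[0,0,0],[0,0,0]]'

```text
t: 2.45
ee_pos: [0.4497, -0.355, 0.1026]
tcp_rot: [-3.136, 0.007, 0.137]
wrist_force: [-0.9, -0.1, -0.5]
opening: 0.0849
gripper_force: 0.0
```

```bash
python3 - <<'E'
from h import *
s=arm.sense(); im=arm.snapshot('wrist')
print(s['ee_pos'],s['tcp_rot'],s['wrist_force'])
for r in arm.trace('wrist','block'):
    p=np.argwhere(r['region'])[:,::-1]; w=np.array([ray('wrist',q,.02,s)[:2] for q in cv2.convexHull(p.astype(np.int32))[:,0]])
    print(r['conf'],r['extent'],cv2.minAreaRect(w.astype(np.float32)))
E
```

```text
[ 0.44967209 -0.35498771  0.10257891] [-3.13641198  0.0067841   0.13661608] [-0.92365975 -0.12730679 -0.4692156 ]
0.9 [198.7, 105.4, 108.9, 176.9] ((0.4543507993221283, -0.35302653908729553), (0.13141123950481415, 0.0704784095287323), 8.448163986206055)
```

>>> play_rows --offset '[[0.15,0.08,-0.4],[0,0,-0.4],[0,0,-0.4],[0,0,-0.1],[0,0,0],[0,0,0]]' --turn '[[0,0,0.1],[0,0,0],[0,0,0],[0,0,0],[0,0,0],[0,0,0]]'

```text
t: 3.05
ee_pos: [0.4602, -0.3527, 0.0563]
tcp_rot: [3.14, -0.002, 0.146]
wrist_force: [0.1, 0.5, -0.1]
opening: 0.0853
gripper_force: 0.0
```

>>> play_rows --offset '[[-0.08,0.02,-0.14],[0,0,0],[0,0,0],[0,0,0]]' --turn '[[0,0,0],[0,0,0],[0,0,0],[0,0,0]]'

```text
t: 3.38
ee_pos: [0.4565, -0.3511, 0.0496]
tcp_rot: [3.141, -0.001, 0.147]
wrist_force: [-0.1, 0.8, -0.1]
opening: 0.0854
gripper_force: 0.0
```

>>> play_rows --offset '[[0,0,0],[0,0,0],[0,0,0],[0,0,0],[0,0,0],[0,0,0],[0,0,0],[0,0,0]]' --turn '[[0,0,0],[0,0,0],[0,0,0],[0,0,0],[0,0,0],[0,0,0],[0,0,0],[0,0,0]]' --grip 0 --force 50

```text
t: 4.05
ee_pos: [0.4564, -0.351, 0.0493]
tcp_rot: [3.141, -0.0, 0.147]
wrist_force: [0.3, -0.4, 1.9]
opening: 0.0249
gripper_force: 54.7
```

>>> play_rows --offset '[[0,0,0.2],[0,0,0.6],[0,0,0.9],[0,0,0.8],[0.2,0.8,0],[0.2,0.8,0],[0.2,0.8,0],[0.2,0.8,0]]' --turn '[[0,0,0],[0,0,0],[0,0,0],[0,0,0],[0,0,-0.4],[0,0,-0.4],[0,0,-0.4],[0,0,-0.4]]'

```text
t: 4.72
ee_pos: [0.4879, -0.2215, 0.1494]
tcp_rot: [-3.141, 0.0, 0.033]
wrist_force: [1.1, 0.5, -2.2]
opening: 0.0253
gripper_force: 54.2
```

>>> play_rows --offset '[[0.2,0.8,0],[0.2,0.8,0],[0.1,0.8,0],[0.1,0.8,0],[0,0.8,0],[0,0.4,0],[0,0,0],[0,0,0]]' --turn '[[0,0,-0.3],[0,0,0],[0,0,0],[0,0,0],[0,0,0],[0,0,0],[0,0,0],[0,0,0]]'

```text
t: 5.38
ee_pos: [0.5119, -0.0458, 0.1491]
tcp_rot: [3.141, 0.001, 0.017]
wrist_force: [-0.0, -0.8, -3.3]
opening: 0.0255
gripper_force: 54.1
```

>>> play_rows --offset '[[0.08,0.35,-0.2],[0,0.35,-0.3],[0,0,-0.25],[0,0,0],[0,0,0],[0,0,0],[0,0,0]]' --turn '[[0,0,0],[0,0,0],[0,0,0],[0,0,0],[0,0,0],[0,0,0],[0,0,0]]'

```text
t: 5.97
ee_pos: [0.5159, -0.0202, 0.1196]
tcp_rot: [3.141, -0.001, 0.012]
wrist_force: [0.1, 0.1, -2.9]
opening: 0.025
gripper_force: 54.1
```

```bash
python3 - <<'E'
from h import *
s=arm.sense(); print(s['ee_pos'],s['wrist_force'],s['tcp_rot'])
arm.snapshot('wrist')
for r in arm.trace('wrist','axle_1'):
    p=np.argwhere(r['region'])[:,::-1]; w=np.array([ray('wrist',q,.0575,s)[:2] for q in cv2.convexHull(p.astype(np.int32))[:,0]])
    print(r['conf'],r['extent'],cv2.minAreaRect(w.astype(np.float32)))
f=[]
for _ in range(4): arm.snapshot('top'); f.append(arm.sense()['wrist_force'])
print(np.round(f,2))
E
```

```text
[ 0.51592704 -0.02018375  0.11964136] [ 0.14494285  0.0862913  -2.89158837] [ 3.14093432e+00 -1.00988881e-03  1.22152732e-02]
0.84 [315.9, 13.5, 41.2, 267.2] ((0.5529255867004395, -0.06577246636152267), (0.16325104236602783, 0.01627705618739128), 0.5216319561004639)
0.73 [199.7, 43.3, 24.5, 82.1] ((0.5979176759719849, 0.007406068965792656), (0.04129437357187271, 0.015187714248895645), 1.2077453136444092)
0.64 [184.5, 122.3, 146.4, 221.2] ((0.49811631441116333, -0.02106936275959015), (0.15911956131458282, 0.08562137186527252), 0.7197644114494324)
0.6 [416.2, 27.8, 85.6, 291.4] ((0.5336077809333801, -0.14490947127342224), (0.1895620971918106, 0.01966259628534317), 0.5443266034126282)
[[-0.31  0.19 -3.48]
 [ 0.27  0.09 -2.94]
 [ 0.85 -0.23 -1.74]
 [ 0.35  0.21 -2.8 ]]
```

>>> play_rows --offset '[[0,0.07,-0.05],[0,0,-0.03],[0,0,-0.03],[0,0,0],[0,0,0]]' --turn '[[0,0,0],[0,0,0],[0,0,0],[0,0,0],[0,0,0]]'

```text
t: 6.68
ee_pos: [0.5155, -0.0161, 0.1146]
tcp_rot: [3.141, 0.0, 0.014]
wrist_force: [0.3, 0.7, -1.7]
opening: 0.0251
gripper_force: 54.2
```

>>> play_rows --offset '[[0,0,-0.0125],[0,0,0],[0,0,0],[0,0,0]]' --turn '[[0,0,0],[0,0,0],[0,0,0],[0,0,0]]'

```text
t: 7.02
ee_pos: [0.5156, -0.0161, 0.1143]
tcp_rot: [3.141, -0.0, 0.014]
wrist_force: [-0.0, -0.9, -1.8]
opening: 0.025
gripper_force: 54.3
```

>>> play_rows --offset '[[0,0,-0.01],[0,0,0],[0,0,0],[0,0,0]]' --turn '[[0,0,0],[0,0,0],[0,0,0],[0,0,0]]'

```text
t: 7.35
ee_pos: [0.5156, -0.0161, 0.1141]
tcp_rot: [3.141, -0.0, 0.014]
wrist_force: [-1.4, 0.1, 2.7]
opening: 0.0251
gripper_force: 54.8
```

>>> play_rows --offset '[[0,0.05,0],[0,0.05,0],[0,0.05,0],[0,0.05,0],[0,0,0],[0,0,0]]' --turn '[[0,0,0],[0,0,0],[0,0,0],[0,0,0],[0,0,0],[0,0,0]]'

```text
t: 7.85
ee_pos: [0.5155, -0.0076, 0.1139]
tcp_rot: [-3.141, 0.0, 0.015]
wrist_force: [-2.7, 0.4, 4.2]
opening: 0.0249
gripper_force: 54.9
```

>>> play_rows --offset '[[0,0.05,0.003],[0,0.05,0],[0,0.05,0],[0,0.05,0],[0,0.05,0],[0,0.05,0],[0,0,0],[0,0,0]]' --turn '[[0,0,0],[0,0,0],[0,0,0],[0,0,0],[0,0,0],[0,0,0],[0,0,0],[0,0,0]]'

```text
t: 8.52
ee_pos: [0.5153, 0.0044, 0.1139]
tcp_rot: [-3.141, 0.001, 0.015]
wrist_force: [-3.6, 0.9, 3.6]
opening: 0.0251
gripper_force: 55.0
```

>>> play_rows --offset '[[-0.004,0.05,0],[-0.002,0.05,0],[-0.002,0.05,0],[-0.001,0.05,0],[-0.001,0.05,0],[-0.001,0.05,0],[0,0,0],[0,0,0]]' --turn '[[0,0,0],[0,0,0],[0,0,0],[0,0,0],[0,0,0],[0,0,0],[0,0,0],[0,0,0]]'

```text
t: 9.18
ee_pos: [0.5151, 0.0164, 0.1139]
tcp_rot: [-3.141, 0.0, 0.015]
wrist_force: [-2.4, 0.8, 4.2]
opening: 0.0255
gripper_force: 54.9
```

>>> play_rows --offset '[[-0.003,0.06,0.004],[-0.002,0.06,0],[-0.002,0.06,0],[-0.001,0.06,0],[-0.001,0.06,0],[-0.001,0.06,0],[-0.001,0.06,0],[0,0,0]]' --turn '[[0,0,0],[0,0,0],[0,0,0],[0,0,0],[0,0,0],[0,0,0],[0,0,0],[0,0,0]]'

```text
t: 9.85
ee_pos: [0.5147, 0.0335, 0.1141]
tcp_rot: [-3.141, -0.0, 0.015]
wrist_force: [-2.5, 0.5, 2.2]
opening: 0.0254
gripper_force: 54.8
```

>>> play_rows --offset '[[-0.003,0.05,0],[-0.002,0.05,0],[-0.002,0.05,0],[-0.001,0.05,0],[-0.001,0.05,0],[-0.001,0.05,0],[-0.001,0.05,0],[0,0,0]]' --turn '[[0,0,0],[0,0,0],[0,0,0],[0,0,0],[0,0,0],[0,0,0],[0,0,0],[0,0,0]]'

```text
t: 10.52
ee_pos: [0.5144, 0.0474, 0.1142]
tcp_rot: [-3.141, -0.001, 0.015]
wrist_force: [-0.5, 0.5, 1.9]
opening: 0.0252
gripper_force: 54.7
```

>>> play_rows --offset '[[-0.001,0.05,-0.001],[-0.001,0.05,0],[-0.001,0.05,0],[-0.001,0.05,0],[-0.001,0.05,0],[-0.001,0.05,0],[-0.001,0.05,0],[0,0,0]]' --turn '[[0,0,0],[0,0,0],[0,0,0],[0,0,0],[0,0,0],[0,0,0],[0,0,0],[0,0,0]]'

```text
t: 11.18
ee_pos: [0.5141, 0.0614, 0.1142]
tcp_rot: [-3.141, -0.001, 0.015]
wrist_force: [-1.2, -0.6, 1.6]
opening: 0.025
gripper_force: 54.7
```

>>> play_rows --offset '[[-0.001,0.06,-0.004],[-0.001,0.07,0],[-0.001,0.07,0],[-0.001,0.07,0],[-0.001,0.08,0],[-0.001,0.08,0],[-0.001,0.08,0],[0,0.02,0]]' --turn '[[0,0,0],[0,0,0],[0,0,0],[0,0,0],[0,0,0],[0,0,0],[0,0,0],[0,0,0]]'

```text
t: 11.85
ee_pos: [0.5137, 0.0828, 0.114]
tcp_rot: [-3.141, -0.0, 0.015]
wrist_force: [0.6, 0.2, 3.4]
opening: 0.0254
gripper_force: 54.8
```

>>> play_rows --offset '[[0,0,0],[0,0,0],[0,0,0]]' --turn '[[0,0,0],[0,0,0],[0,0,0]]'

```text
t: 12.1
ee_pos: [0.5137, 0.082, 0.1139]
tcp_rot: [-3.142, -0.0, 0.014]
wrist_force: [0.3, 0.6, 2.7]
opening: 0.0253
gripper_force: 54.8
```

>>> play_rows --offset '[[0,0,0.15],[0,0,0.35],[0.1,-0.8,0],[0.1,-0.9,0],[0.1,-0.9,0],[0.08,-0.9,0],[0,-0.75,0],[0,0,0]]' --turn '[[0,0,0],[0,0,0],[0,0,0],[0,0,0],[0,0,0],[0,0,0],[0,0,0],[0,0,0]]'

```text
t: 12.77
ee_pos: [0.5273, -0.0968, 0.1332]
tcp_rot: [3.137, 0.003, 0.003]
wrist_force: [-1.0, -0.3, -3.5]
opening: 0.0252
gripper_force: 54.0
```

>>> play_rows --offset '[[0,0,-0.2],[0,0,-0.15],[0,0,0],[0,0,0],[0,0,0]]' --turn '[[0,0,0],[0,0,0],[0,0,0],[0,0,0],[0,0,0]]'

```text
t: 13.18
ee_pos: [0.5288, -0.0867, 0.1197]
tcp_rot: [-3.141, 0.001, 0.016]
wrist_force: [-0.8, 0.7, -2.3]
opening: 0.0251
gripper_force: 54.0
```

```bash
python3 - <<'E'
from h import *
s=arm.sense(); print(s['ee_pos'],s['wrist_force'],s['tcp_rot'])
im=arm.snapshot('wrist'); save('w2',im)
for r in arm.trace('wrist','axle_1'):
    p=np.argwhere(r['region'])[:,::-1]; w=np.array([ray('wrist',q,.0575,s)[:2] for q in cv2.convexHull(p.astype(np.int32))[:,0]])
    print(r['conf'],r['extent'],cv2.minAreaRect(w.astype(np.float32)))
E
```

```text
[ 0.52878864 -0.08674284  0.11965174] [-0.79899151  0.68154651 -2.27588504] [-3.14113608e+00  5.46320711e-04  1.64076574e-02]
0.81 [0.0, 68.8, 74.5, 271.0] ((0.5250136256217957, 0.055585604161024094), (0.18503884971141815, 0.02007816918194294), 1.3193660974502563)
0.55 [331.1, 50.9, 45.2, 232.2] ((0.5546631217002869, -0.14426688849925995), (0.14689669013023376, 0.016078805550932884), 0.6093161106109619)
```

View pics/w2.png

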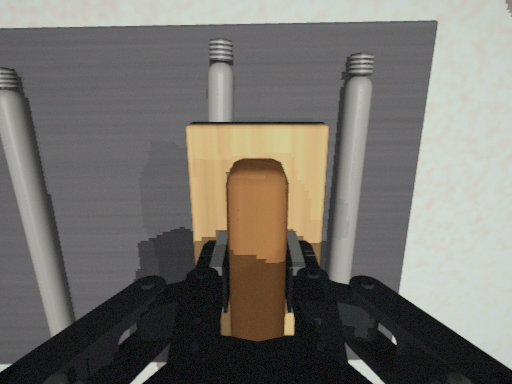

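The wrist view shows axle 3, rolled 49 mm to y=0.056 at col ~30. Axle 2 is under the front of the block (end at (221,50)), and axle 1 at col ~355 is clear of it. Next I'll lower onto axle 2.

>>> play_rows --offset '[[0,-0.06,-0.06],[0,0,-0.04],[0,0,-0.02],[0,0,0],[0,0,0]]' --turn '[[0,0,0],[0,0,0],[0,0,0],[0,0,0],[0,0,0]]'

```text
t: 13.7
ee_pos: [0.5288, -0.0905, 0.115]
tcp_rot: [3.142, 0.0, 0.014]
wrist_force: [-0.1, -0.4, -1.6]
opening: 0.025
gripper_force: 54.0
```

>>> play_rows --offset '[[0,0.02,-0.02],[0,0,0],[0,0,0],[0,0,0]]' --turn '[[0,0,0],[0,0,0],[0,0,0],[0,0,0]]'

```text
t: 14.03
ee_pos: [0.5289, -0.0897, 0.1144]
tcp_rot: [3.142, -0.0, 0.014]
wrist_force: [-0.5, -0.9, -1.9]
opening: 0.0253
gripper_force: 54.1
```

>>> play_rows --offset '[[0,0,-0.013],[0,0,0],[0,0,0],[0,0,0]]' --turn '[[0,0,0],[0,0,0],[0,0,0],[0,0,0]]'

```text
t: 14.37
ee_pos: [0.529, -0.0897, 0.1141]
tcp_rot: [3.141, -0.0, 0.014]
wrist_force: [-0.3, 0.2, 3.3]
opening: 0.0253
gripper_force: 54.7
```

>>> play_rows --offset '[[-0.001,0.05,0.003],[-0.001,0.05,0],[-0.001,0.05,0],[0,0,0]]' --turn '[[0,0,0],[0,0,0],[0,0,0],[0,0,0]]'

```text
t: 14.7
ee_pos: [0.5289, -0.0831, 0.1142]
tcp_rot: [-3.142, -0.0, 0.015]
wrist_force: [-2.6, -0.1, 4.4]
opening: 0.0255
gripper_force: 54.9
```

>>> play_rows --offset '[[-0.004,0.05,0.009],[-0.002,0.05,0.004],[-0.001,0.05,0.003],[0,0,0]]' --turn '[[0,0,0],[0,0,0],[0,0,0],[0,0,0]]'

```text
t: 15.03
ee_pos: [0.5288, -0.077, 0.1146]
tcp_rot: [-3.141, -0.001, 0.015]
wrist_force: [-0.4, 0.8, 2.6]
opening: 0.025
gripper_force: 54.8
```

>>> play_rows --offset '[[-0.002,0.05,0.005],[-0.001,0.05,0.004],[-0.001,0.05,0.004],[0,0,0]]' --turn '[[0,0,0],[0,0,0],[0,0,0],[0,0,0]]'

```text
t: 15.37
ee_pos: [0.5285, -0.0709, 0.1151]
tcp_rot: [-3.141, -0.001, 0.015]
wrist_force: [0.3, -0.2, 1.4]
opening: 0.0252
gripper_force: 54.6
```

>>> play_rows --offset '[[-0.001,0.05,-0.001],[-0.001,0.05,0.001],[-0.001,0.05,0.001],[0,0,0]]' --turn '[[0,0,0],[0,0,0],[0,0,0],[0,0,0]]'

```text
t: 15.7
ee_pos: [0.5284, -0.065, 0.1151]
tcp_rot: [-3.141, -0.001, 0.015]
wrist_force: [0.8, -0.7, 1.8]
opening: 0.0252
gripper_force: 54.5
```

>>> play_rows --offset '[[-0.001,0.05,-0.002],[-0.001,0.05,-0.002],[-0.001,0.05,-0.003],[0,0,0]]' --turn '[[0,0,0],[0,0,0],[0,0,0],[0,0,0]]'

```text
t: 16.03
ee_pos: [0.5283, -0.0589, 0.115]
tcp_rot: [-3.141, -0.001, 0.015]
wrist_force: [1.1, 0.5, 2.2]
opening: 0.0248
gripper_force: 54.6
```

>>> play_rows --offset '[[0,0.05,-0.003],[-0.001,0.05,-0.004],[-0.001,0.05,-0.004],[0,0,0]]' --turn '[[0,0,0],[0,0,0],[0,0,0],[0,0,0]]'

```text
t: 16.37
ee_pos: [0.5282, -0.053, 0.1146]
tcp_rot: [-3.141, -0.0, 0.015]
wrist_force: [1.3, 1.2, 2.7]
opening: 0.0251
gripper_force: 54.8
```

>>> play_rows --offset '[[0,0.05,-0.004],[0,0.05,-0.004],[0,0.05,-0.003],[0,0,0]]' --turn '[[0,0,0],[0,0,0],[0,0,0],[0,0,0]]'

```text
t: 16.7
ee_pos: [0.5281, -0.047, 0.1141]
tcp_rot: [-3.141, -0.0, 0.015]
wrist_force: [1.6, 0.6, 3.9]
opening: 0.0252
gripper_force: 55.0
```

>>> play_rows --offset '[[0,0.05,0],[0,0.05,0],[0,0.05,0.001],[0,0,0]]' --turn '[[0,0,0],[0,0,0],[0,0,0],[0,0,0]]'

```text
t: 17.03
ee_pos: [0.528, -0.0412, 0.114]
tcp_rot: [-3.141, -0.0, 0.015]
wrist_force: [1.5, -0.2, 3.8]
opening: 0.0252
gripper_force: 54.9
```

>>> play_rows --offset '[[0,0.05,0.003],[0,0.05,0.003],[0,0.05,0.003],[0,0,0]]' --turn '[[0,0,0],[0,0,0],[0,0,0],[0,0,0]]'

```text
t: 17.37
ee_pos: [0.5279, -0.0354, 0.1144]
tcp_rot: [3.141, 0.0, 0.014]
wrist_force: [1.0, -0.6, 3.6]
opening: 0.0255
gripper_force: 55.0
```

>>> play_rows --offset '[[0,0.05,0.006],[0,0.05,0.005],[0,0.05,0.004],[0,0,0]]' --turn '[[0,0,0],[0,0,0],[0,0,0],[0,0,0]]'

```text
t: 17.7
ee_pos: [0.5278, -0.029, 0.115]
tcp_rot: [-3.141, 0.0, 0.015]
wrist_force: [1.1, -0.1, 5.1]
opening: 0.0255
gripper_force: 55.0
```

>>> play_rows --offset '[[0,0.05,0.008],[0,0.05,0.005],[0,0.05,0.003],[0,0,0]]' --turn '[[0,0,0],[0,0,0],[0,0,0],[0,0,0]]'

```text
t: 18.03
ee_pos: [0.5277, -0.0229, 0.1155]
tcp_rot: [-3.141, 0.001, 0.015]
wrist_force: [-0.2, -0.2, 2.9]
opening: 0.0252
gripper_force: 54.9
```

>>> play_rows --offset '[[0,0.05,0.001],[0,0.05,0.001],[0,0.05,0],[0,0,0]]' --turn '[[0,0,0],[0,0,0],[0,0,0],[0,0,0]]'

```text
t: 18.37
ee_pos: [0.5276, -0.0169, 0.1156]
tcp_rot: [-3.141, 0.001, 0.015]
wrist_force: [-1.1, 0.4, 5.0]
opening: 0.0254
gripper_force: 54.9
```

>>> play_rows --offset '[[0,0.05,0.002],[0,0.05,-0.001],[0,0.05,-0.003],[0,0,0]]' --turn '[[0,0,0],[0,0,0],[0,0,0],[0,0,0]]'

```text
t: 18.7
ee_pos: [0.5276, -0.0109, 0.1155]
tcp_rot: [-3.141, 0.001, 0.015]
wrist_force: [-1.0, 0.0, 4.9]
opening: 0.0253
gripper_force: 55.0
```

>>> play_rows --offset '[[0,0.05,-0.001],[0,0.05,-0.003],[0,0.05,-0.004],[0,0,0]]' --turn '[[0,0,0],[0,0,0],[0,0,0],[0,0,0]]'

```text
t: 19.03
ee_pos: [0.5275, -0.0049, 0.1151]
tcp_rot: [-3.141, 0.001, 0.015]
wrist_force: [-3.0, 0.8, 3.8]
opening: 0.0251
gripper_force: 55.0
```

>>> play_rows --offset '[[-0.003,0.05,-0.004],[-0.002,0.05,-0.004],[-0.001,0.05,-0.004],[0,0,0]]' --turn '[[0,0,0],[0,0,0],[0,0,0],[0,0,0]]'

```text
t: 19.37
ee_pos: [0.5274, 0.0011, 0.1146]
tcp_rot: [-3.141, 0.001, 0.015]
wrist_force: [-2.5, 0.6, 3.3]
opening: 0.0252
gripper_force: 55.0
```

>>> play_rows --offset '[[-0.001,0.05,-0.003],[-0.001,0.05,-0.002],[-0.001,0.04,-0.001],[0,0.03,0],[0,0,0],[0,0,0]]' --turn '[[0,0,0],[0,0,0],[0,0,0],[0,0,0],[0,0,0],[0,0,0]]'

```text
t: 19.87
ee_pos: [0.5276, 0.0074, 0.1144]
tcp_rot: [-3.141, -0.0, 0.014]
wrist_force: [-2.3, 0.7, 2.5]
opening: 0.0252
gripper_force: 54.7
```

>>> play_rows --offset '[[0,0,0.15],[0,0,0.35],[-0.02,-0.8,0],[-0.02,-0.9,0],[-0.02,-0.9,0],[-0.02,-0.9,0],[0,-0.75,0],[0,-0.12,0]]' --turn '[[0,0,0],[0,0,0],[0,0,0],[0,0,0],[0,0,0],[0,0,0],[0,0,0],[0,0,0]]'

```text
t: 20.53
ee_pos: [0.524, -0.176, 0.1347]
tcp_rot: [3.137, -0.001, 0.004]
wrist_force: [0.6, -0.1, -2.4]
opening: 0.0254
gripper_force: 54.1
```

>>> play_rows --offset '[[0,0,-0.2],[0,0,-0.2],[0,0,0],[0,0,0],[0,0,0]]' --turn '[[0,0,0],[0,0,0],[0,0,0],[0,0,0],[0,0,0]]'

```text
t: 20.95
ee_pos: [0.5247, -0.166, 0.1183]
tcp_rot: [-3.141, 0.0, 0.017]
wrist_force: [-0.2, -0.2, -2.6]
opening: 0.025
gripper_force: 54.1
```

```bash
python3 - <<'E'
from h import *
s=arm.sense(); print(s['ee_pos'],s['wrist_force'],s['tcp_rot'])
im=arm.snapshot('wrist'); save('w3',im)
for r in arm.trace('wrist','axle_1'):
    p=np.argwhere(r['region'])[:,::-1]; w=np.array([ray('wrist',q,.0575,s)[:2] for q in cv2.convexHull(p.astype(np.int32))[:,0]])
    print(r['conf'],r['extent'],cv2.minAreaRect(w.astype(np.float32)))
E
```

```text
[ 0.5246585  -0.1660422   0.11826951] [-0.2299232  -0.17586237 -2.63149003] [-3.14098948e+00  2.27175417e-04  1.68832953e-02]
0.94 [1.7, 64.3, 57.0, 277.9] ((0.5199220180511475, -0.014408627524971962), (0.18825608491897583, 0.022288553416728973), 1.2949751615524292)
0.61 [203.8, 40.8, 30.7, 78.6] ((0.6072245836257935, -0.14304465055465698), (0.042364396154880524, 0.015173292718827724), 0.9923282861709595)
```

>>> play_rows --offset '[[0,0,-0.06],[0,0,-0.03],[0,0,-0.01],[0,0,0],[0,0,0]]' --turn '[[0,0,0],[0,0,0],[0,0,0],[0,0,0],[0,0,0]]'

```text
t: 21.47
ee_pos: [0.5244, -0.1677, 0.1145]
tcp_rot: [3.142, -0.0, 0.014]
wrist_force: [-0.4, -0.1, -3.4]
opening: 0.0251
gripper_force: 54.2
```

>>> play_rows --offset '[[0,0,-0.014],[0,0,0],[0,0,0],[0,0,0]]' --turn '[[0,0,0],[0,0,0],[0,0,0],[0,0,0]]'

```text
t: 21.8
ee_pos: [0.5245, -0.1678, 0.1143]
tcp_rot: [3.141, -0.0, 0.014]
wrist_force: [-1.2, -0.1, 0.3]
opening: 0.025
gripper_force: 54.5
```

>>> play_rows --offset '[[0,0,-0.006],[0,0,0],[0,0,0]]' --turn '[[0,0,0],[0,0,0],[0,0,0]]'

```text
t: 22.05
ee_pos: [0.5246, -0.1678, 0.1141]
tcp_rot: [3.141, -0.0, 0.014]
wrist_force: [-0.7, -0.2, 3.9]
opening: 0.0256
gripper_force: 54.8
```

>>> play_rows --offset '[[-0.001,0.05,0],[-0.001,0.05,0],[-0.001,0.05,0],[0,0,0]]' --turn '[[0,0,0],[0,0,0],[0,0,0],[0,0,0]]'

```text
t: 22.38
ee_pos: [0.5245, -0.161, 0.1139]
tcp_rot: [-3.141, -0.0, 0.015]
wrist_force: [-1.3, 1.1, 4.1]
opening: 0.0249
gripper_force: 54.9
```

>>> play_rows --offset '[[-0.002,0.05,0.004],[-0.001,0.05,0],[-0.001,0.05,0],[-0.001,0.05,0],[0,0,0]]' --turn '[[0,0,0],[0,0,0],[0,0,0],[0,0,0],[0,0,0]]'

```text
t: 22.8
ee_pos: [0.5244, -0.1529, 0.114]
tcp_rot: [-3.141, -0.001, 0.015]
wrist_force: [0.4, 1.6, 3.8]
opening: 0.0253
gripper_force: 54.9
```

True so far: no rise after about 57°.

>>> play_rows --offset '[[-0.001,0.05,0.002],[-0.001,0.05,0],[-0.001,0.05,0],[-0.001,0.05,0],[-0.001,0.05,0],[-0.001,0.05,0],[0,0,0]]' --turn '[[0,0,0],[0,0,0],[0,0,0],[0,0,0],[0,0,0],[0,0,0],[0,0,0]]'

```text
t: 23.38
ee_pos: [0.5243, -0.141, 0.1141]
tcp_rot: [-3.141, -0.001, 0.015]
wrist_force: [1.5, 0.8, 2.7]
opening: 0.0252
gripper_force: 54.8
```

>>> play_rows --offset '[[0,0.06,0],[0,0.06,0],[0,0.06,0],[0,0.06,0],[0,0.06,0],[0,0.06,0],[0,0.06,0],[0,0,0]]' --turn '[[0,0,0],[0,0,0],[0,0,0],[0,0,0],[0,0,0],[0,0,0],[0,0,0],[0,0,0]]'

```text
t: 24.05
ee_pos: [0.5241, -0.1241, 0.1141]
tcp_rot: [-3.141, -0.0, 0.015]
wrist_force: [1.9, 0.5, 1.9]
opening: 0.025
gripper_force: 54.8
```

>>> play_rows --offset '[[0,0.06,-0.001],[0,0.06,0],[0,0.06,0],[0,0.06,0],[0,0.06,0],[0,0.06,0],[0,0.06,0],[0,0,0]]' --turn '[[0,0,0],[0,0,0],[0,0,0],[0,0,0],[0,0,0],[0,0,0],[0,0,0],[0,0,0]]'

```text
t: 24.72
ee_pos: [0.524, -0.1073, 0.114]
tcp_rot: [-3.141, -0.0, 0.015]
wrist_force: [3.9, 0.6, 3.5]
opening: 0.0252
gripper_force: 54.9
```

>>> play_rows --offset '[[0.004,0.06,0],[0.003,0.06,0],[0.002,0.06,0],[0,0.06,0],[0,0.06,0],[0,0.06,0],[0,0.06,0],[0,0,0]]' --turn '[[0,0,0],[0,0,0],[0,0,0],[0,0,0],[0,0,0],[0,0,0],[0,0,0],[0,0,0]]'

```text
t: 25.38
ee_pos: [0.5239, -0.0905, 0.1139]
tcp_rot: [-3.141, 0.001, 0.015]
wrist_force: [1.1, 1.5, 4.3]
opening: 0.0252
gripper_force: 55.0
```

>>> play_rows --offset '[[0,0.06,0.004],[0,0.065,0],[0,0.065,0],[0,0.065,0],[0,0.065,0],[0,0.065,0],[0,0.065,0],[0,0.06,0]]' --turn '[[0,0,0],[0,0,0],[0,0,0],[0,0,0],[0,0,0],[0,0,0],[0,0,0],[0,0,0]]'

```text
t: 26.05
ee_pos: [0.5238, -0.0706, 0.114]
tcp_rot: [3.142, 0.001, 0.014]
wrist_force: [-1.9, -0.8, 3.3]
opening: 0.0254
gripper_force: 54.9
```

>>> play_rows --offset '[[0,0,0],[0,0,0]]' --turn '[[0,0,0],[0,0,0]]'

```text
t: 26.22
ee_pos: [0.5238, -0.0704, 0.114]
tcp_rot: [-3.141, 0.001, 0.015]
wrist_force: [-1.5, 0.7, 2.6]
opening: 0.0249
gripper_force: 54.9
```

Axle 1 rolled true: z held within ±0.1 mm. Next I'll set the block back down.

>>> play_rows --offset '[[0,0,0.3],[0,0,0.7],[-0.2,-0.8,0],[-0.2,-0.8,0],[-0.2,-0.8,0],[-0.2,-0.8,0],[-0.2,-0.8,0],[-0.2,-0.8,0]]' --turn '[[0,0,0],[0,0,0],[0,0,0],[0,0,0],[0,0,0],[0,0,0],[0,0,0],[0,0,0]]'

```text
t: 26.88
ee_pos: [0.4743, -0.2639, 0.1528]
tcp_rot: [-3.14, 0.003, 0.014]
wrist_force: [0.8, 0.3, -2.4]
opening: 0.0251
gripper_force: 54.2
```

>>> play_rows --offset '[[-0.2,-0.8,0],[-0.2,-0.8,0],[-0.1,-0.6,0],[0,0,0],[0,0,-0.4],[0,0,-0.4],[0,0,-0.3],[0,0,0]]' --turn '[[0,0,0],[0,0,0],[0,0,0],[0,0,0],[0,0,0],[0,0,0],[0,0,0],[0,0,0]]'

```text
t: 27.55
ee_pos: [0.4538, -0.3491, 0.1065]
tcp_rot: [-3.137, 0.006, 0.014]
wrist_force: [-0.7, -0.6, -1.4]
opening: 0.0252
gripper_force: 54.0
```

>>> play_rows --offset '[[0,0,-0.4],[0,0,-0.4],[0,0,-0.3],[0,0,0],[0,0,0],[0,0,0],[0,0,0]]' --turn '[[0,0,0],[0,0,0],[0,0,0],[0,0,0],[0,0,0],[0,0,0],[0,0,0]]'

```text
t: 28.13
ee_pos: [0.4569, -0.3513, 0.0672]
tcp_rot: [3.14, -0.002, 0.014]
wrist_force: [0.1, -0.0, -2.6]
opening: 0.025
gripper_force: 54.0
```

>>> play_rows --offset '[[0,0,-0.2],[0,0,-0.14],[0,0,-0.05],[0,0,-0.04],[0,0,0],[0,0,0]]' --turn '[[0,0,0],[0,0,0],[0,0,0],[0,0,0],[0,0,0],[0,0,0]]'

```text
t: 28.63
ee_pos: [0.4557, -0.3506, 0.0492]
tcp_rot: [-3.141, 0.001, 0.014]
wrist_force: [-3.2, 1.9, 3.1]
opening: 0.0255
gripper_force: 55.0
```

>>> play_rows --offset '[[0,0,0],[0,0,0],[0,0,0],[0,0,0],[0,0,0]]' --turn '[[0,0,0],[0,0,0],[0,0,0],[0,0,0],[0,0,0]]' --grip 0.7

```text
t: 29.05
ee_pos: [0.4565, -0.351, 0.049]
tcp_rot: [3.141, -0.001, 0.014]
wrist_force: [0.7, -0.7, -0.2]
opening: 0.0602
gripper_force: 0.0
```

>>> play_rows --offset '[[0,0,0.4],[0,0,0.8],[0,0,0.9],[0,0,0.9],[0.1,0.8,0],[0.1,0.8,0],[0.1,0.8,0],[0.1,0.8,0]]' --turn '[[0,0,0],[0,0,0],[0,0,0],[0,0,0],[0,0,0],[0,0,0],[0,0,0],[0,0,0]]'

```text
t: 29.72
ee_pos: [0.4723, -0.2217, 0.1693]
tcp_rot: [3.141, -0.001, 0.013]
wrist_force: [1.0, -0.0, -0.6]
opening: 0.06
gripper_force: 0.0
```

>>> play_rows --offset '[[0.1,0.8,0],[0.1,0.8,0],[0.1,0.8,0],[0.1,0.8,0],[0.1,0.8,0],[0.1,0.8,0],[0,0.2,0],[0,0,0]]' --turn '[[0,0,0],[0,0,0],[0,0,0],[0,0,0],[0,0,0],[0,0,0],[0,0,0],[0,0,0]]'

```text
t: 30.38
ee_pos: [0.4964, -0.0197, 0.1691]
tcp_rot: [-3.141, -0.001, 0.02]
wrist_force: [-0.8, -0.5, 0.4]
opening: 0.0599
gripper_force: 0.0
```

```bash
python3 - <<'E'
from h import *
s=arm.sense(); print(s['ee_pos'],s['wrist_force'],s['tcp_rot'],s['opening'])
a=arm.snapshot('scene'); b=arm.snapshot('wrist'); save('w4',np.hstack([cv2.resize(a,(400,300)),cv2.resize(b,(400,300))]))
for r in arm.trace('wrist','axle_1'):
    p=np.argwhere(r['region'])[:,::-1]; w=np.array([ray('wrist',q,.0575,s)[:2] for q in cv2.convexHull(p.astype(np.int32))[:,0]])
    print(r['conf'],r['extent'],cv2.minAreaRect(w.astype(np.float32)))
for r in arm.tip_of('wrist','axle_1_a')+arm.tip_of('wrist','axle_1'): print(r['conf'],r['centre'],ray('wrist',r['centre'],.0575,s))
E
```

```text
[ 0.49644272 -0.01970954  0.16908558] [-0.75111793 -0.54389412  0.40658163] [-3.14060255e+00 -6.22229642e-04  2.01266243e-02] 0.05991136288998199
0.96 [236.2, 0.0, 23.0, 273.6] ((0.5279300808906555, -0.012524778954684734), (0.21156223118305206, 0.016646461561322212), 1.4985084533691406)
0.68 [132.5, 26.3, 45.8, 234.0] ((0.5281538963317871, 0.05813569575548172), (0.17939338088035583, 0.016366980969905853), 1.3303232192993164)
0.57 [334.9, 12.7, 43.7, 235.2] ((0.5392367839813232, -0.09273427724838257), (0.178014874458313, 0.016346612945199013), 0.7751079201698303)
0.89 [141.0, 28.0] [0.61531642 0.06196331 0.0575    ]
0.81 [249.2, 154.2] [ 0.52924043 -0.01353485  0.0575    ]
0.69 [157.2, 175.0] [0.51116338 0.05884874 0.0575    ]
0.59 [348.9, 162.3] [ 0.52447077 -0.09127498  0.0575    ]
```

View pics/w4.png

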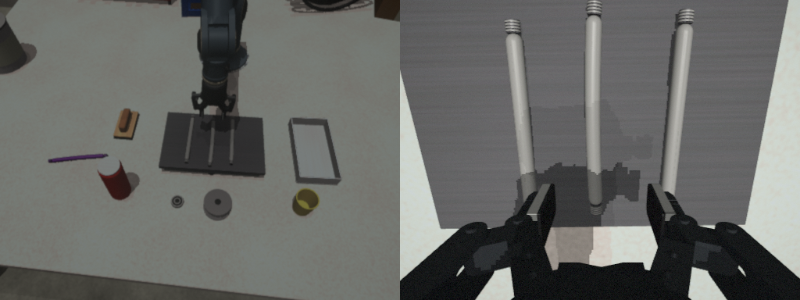

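The three axles are at wrist-view columns 520, 594 and 677. The middle one is the bent axle, at (0.529,-0.0135). The block is back on the bench on its sole.

>>> play_rows --offset '[[0.4,0.08,0],[0.4,0.08,-0.3],[0,0,-0.5],[0,0,-0.5],[0,0,-0.5],[0,0,-0.2],[0,0,0],[0,0,0]]' --turn '[[0,0,0.1],[0,0,0],[0,0,0],[0,0,0],[0,0,0],[0,0,0],[0,0,0],[0,0,0]]' --grip 0.5

```text
t: 31.3
ee_pos: [0.5284, -0.0173, 0.0891]
tcp_rot: [3.141, 0.0, 0.02]
wrist_force: [0.4, 0.2, 0.5]
opening: 0.0428
gripper_force: 0.0
```

>>> play_rows --offset '[[0,0,0],[0,0,0]]' --turn '[[0,0,0],[0,0,0]]'

```text
t: 31.47
ee_pos: [0.5291, -0.0167, 0.0902]
tcp_rot: [3.141, -0.003, 0.021]
wrist_force: [-0.0, -0.4, 0.8]
opening: 0.0428
gripper_force: 0.0
```

>>> play_rows --offset '[[0,0.09,-0.16],[0,0,-0.15],[0,0,0],[0,0,0],[0,0,0]]' --turn '[[0,0,0],[0,0,0],[0,0,0],[0,0,0],[0,0,0]]'

```text
t: 31.88
ee_pos: [0.5282, -0.0128, 0.0764]
tcp_rot: [3.141, 0.0, 0.021]
wrist_force: [0.6, 0.4, -0.1]
opening: 0.0426
gripper_force: 0.0
```

>>> play_rows --offset '[[0,0,0],[0,0,0],[0,0,0],[0,0,0],[0,0,0],[0,0,0]]' --turn '[[0,0,0],[0,0,0],[0,0,0],[0,0,0],[0,0,0],[0,0,0]]' --grip 0 --force 50

```text
t: 32.38
ee_pos: [0.5284, -0.0129, 0.0768]
tcp_rot: [3.141, -0.0, 0.021]
wrist_force: [-1.4, 0.3, 3.5]
opening: 0.0129
gripper_force: 49.0
```

>>> play_rows --offset '[[0,0,0.1],[0,0,0.4],[0,0,0.7],[0,0,0.7],[-0.05,0.5,0],[-0.1,0.7,0],[-0.1,0.7,0],[-0.1,0.7,0]]' --turn '[[0,0,0],[0,0,0],[0,0,0],[0,0,0],[0,0,0.1],[0,0,0.1],[0,0,0.1],[0,0,0.1]]'

```text
t: 33.05
ee_pos: [0.5134, 0.0917, 0.1522]
tcp_rot: [3.141, 0.001, 0.048]
wrist_force: [0.7, -0.2, -3.7]
opening: 0.013
gripper_force: 49.0
```

>>> play_rows --offset '[[-0.1,0.7,0],[-0.1,0.7,0],[-0.1,0.7,0],[-0.05,0.7,0],[0,0.7,0],[0,0.5,0],[0,0.3,0],[0,0,0]]' --turn '[[0,0,0.1],[0,0,0],[0,0,0],[0,0,0],[0,0,0],[0,0,0],[0,0,0],[0,0,0]]'

```text
t: 33.72
ee_pos: [0.4992, 0.2662, 0.1522]
tcp_rot: [-3.14, 0.001, 0.061]
wrist_force: [-0.3, 0.5, -1.8]
opening: 0.0129
gripper_force: 49.0
```

```bash
python3 - <<'E'
from h import *
s=arm.sense(); print(s['ee_pos'],s['wrist_force'],s['tcp_rot'],s['opening'])
im=arm.snapshot('wrist'); save('w5',im)
for r in arm.trace('wrist','tray'):
    p=np.argwhere(r['region'])[:,::-1]; w=np.array([ray('wrist',q,.045,s)[:2] for q in cv2.convexHull(p.astype(np.int32))[:,0]])
    print(r['conf'],r['extent'],cv2.minAreaRect(w.astype(np.float32)),w.min(0),w.max(0))
E
```

```text
[0.49922679 0.26617998 0.15218079] [-0.28692774  0.49450136 -1.77590194] [-3.13998765e+00  6.39467005e-04  6.05942013e-02] 0.012940303151737486
0.71 [25.4, 1.8, 215.5, 323.5] ((0.5008063912391663, 0.348882257938385), (0.2598917484283447, 0.14306499063968658), 3.0088841915130615) [0.37063713 0.27293196] [0.63407424 0.42674755]
```

View pics/w5.png

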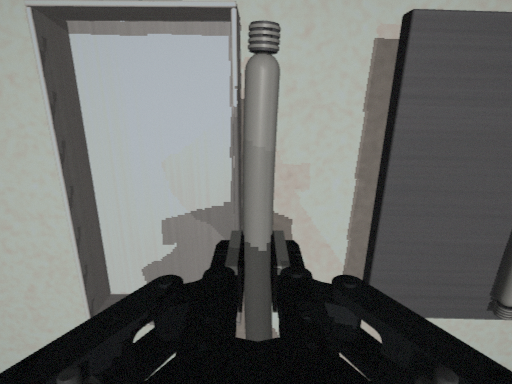

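The wrist view shows the axle held square, with the tray at cols 30–240 and centred at (0.501,0.349).

>>> play_rows --offset '[[0.03,0.6,0],[0.02,0.7,0],[0,0.6,0],[0,0.17,0],[0,0,-0.3],[0,0,-0.5],[0,0,-0.5],[0,0,-0.5]]' --turn '[[0,0,0],[0,0,0],[0,0,0],[0,0,0],[0,0,0],[0,0,0],[0,0,0],[0,0,0]]'

```text
t: 34.48
ee_pos: [0.5029, 0.3419, 0.0787]
tcp_rot: [3.138, 0.001, 0.053]
wrist_force: [1.1, -0.4, -3.1]
opening: 0.0126
gripper_force: 49.2
```

>>> play_rows --offset '[[0,0,-0.5],[0,0,-0.4],[0,0,0],[0,0,0],[0,0,0],[0,0,0]]' --turn '[[0,0,0],[0,0,0],[0,0,0],[0,0,0],[0,0,0],[0,0,0]]'

```text
t: 34.98
ee_pos: [0.5032, 0.3456, 0.0457]
tcp_rot: [-3.141, -0.002, 0.055]
wrist_force: [0.2, -0.1, -3.0]
opening: 0.0128
gripper_force: 49.1
```

>>> play_rows --offset '[[0,0,-0.2],[0,0,-0.1],[0,0,-0.06],[0,0,0],[0,0,0]]' --turn '[[0,0,0],[0,0,0],[0,0,0],[0,0,0],[0,0,0]]'

```text
t: 35.4
ee_pos: [0.5022, 0.3457, 0.0308]
tcp_rot: [3.141, 0.0, 0.056]
wrist_force: [-2.5, -2.4, 5.1]
opening: 0.0129
gripper_force: 50.0
```

In contact with the tray floor. I'll release and lift.

>>> play_rows --offset '[[0,0,0],[0,0,0],[0,0,0],[0,0,0],[0,0,0]]' --turn '[[0,0,0],[0,0,0],[0,0,0],[0,0,0],[0,0,0]]' --grip 0.45

```text
t: 35.82
ee_pos: [0.5023, 0.346, 0.03]
tcp_rot: [-3.142, -0.0, 0.056]
wrist_force: [-0.7, 0.2, 0.4]
opening: 0.0385
gripper_force: 0.0
```

>>> play_rows --offset '[[0,0,0.2],[0,0,0.5],[0,0,0.8],[0,0,0.9],[0,0,0.9],[-0.5,-0.5,0.8],[-0.5,-0.5,0],[0,0,0]]' --turn '[[0,0,0],[0,0,0],[0,0,0],[0,0,0],[0,0,0],[0,0,0],[0,0,0],[0,0,0]]'

```text
t: 36.48
ee_pos: [0.4603, 0.3035, 0.1957]
tcp_rot: [3.14, -0.001, 0.055]
wrist_force: [-0.6, -0.6, -1.5]
opening: 0.0381
gripper_force: 0.0
```

>>> play_rows --offset '[[0,0,0],[0,0,0],[0,0,0],[0,0,0]]' --turn '[[0,0,0],[0,0,0],[0,0,0],[0,0,0]]'

```text
t: 36.82
ee_pos: [0.4631, 0.307, 0.1927]
tcp_rot: [-3.142, 0.001, 0.056]
wrist_force: [-0.2, 0.0, -0.4]
opening: 0.0384
gripper_force: 0.0
```

```bash
python3 - <<'E'
from h import *
a=arm.snapshot('scene'); b=arm.snapshot('top'); save('end',np.hstack([cv2.resize(a,(400,300)),cv2.resize(b,(400,300))]))
E
```

```text
(no output)
```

View pics/end.png

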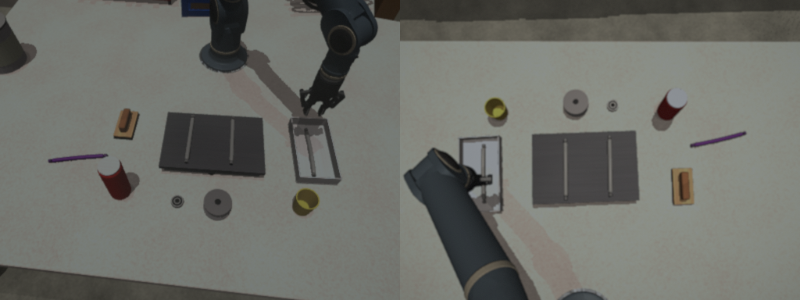

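The picture shows the bent axle in the tray (scene view, about (310,150)) and the two true axles on the plate. The block stands on its sole and the bystanders haven't moved.

```bash
python3 -c "
from bench import arm
print(arm.close_job())"
```

```text
the job is handed in; nothing more can be done
None
```

The job is handed in with no verdict returned: I rolled all three axles a full turn at about 4–8 N; the middle one (axle_2 by my count from the -y edge) lifted the block 1–1.5 mm twice a turn, so it lies in the tray, the two true ones are on the plate, and the block is back on the bench on its sole.

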